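# Click the tile cutter's thickness dial to the fourth mark and lock it

## Robot

A 6-joint arm with a two-finger parallel gripper is mounted at the origin on the work surface. World frame = base frame: x ahead of the robot, y to its left, z up, the work surface at z = 0. Lengths are in mm, angles in rad, forces in N, time in s.
With the tool pointing down it reaches from about 275 to 1000 mm from the base axis. Payload 8.4 kg.
Tool frame: the origin (TCP) lies at the very end of the fingers, on their centre line; the grasp point (between the pads) lies 19 mm behind it; z points along the fingers, y is the direction in which the jaws open and shut (so a half turn about z gives the same grasp; the last joint's range is limited). The gripper opens to 85 mm and grips with 20 to 120 N. Pads are 22 mm wide; open, the fingers measure 114 mm over their backs; the gripper's body (76 mm by 85 mm) begins 54 mm behind the grasp point. The pads swing forward as they close: fully open they stand 13 mm farther back than shut.
Start: joints at [-1.239, 0.353, 1.633, -0, 1.155, -0.002], TCP at [204.771, -590.506, 231.281] pointing down, gripper open.
Joint ranges: [-2.63, 2.63], [-0.92, 2.1], [0.06, 2.66], [-1.3, 4.44], [0, 2.69], [-3.02, 3.02]. Speed limits (rad/s): [2.22, 2.22, 2.79, 3.14, 3.14, 3.14].

## Interface

Orientations are given as [roll, pitch, yaw] about the fixed x, y, z axes, in that order (R = Rz(yaw) Ry(pitch) Rx(roll)).
In Python, from rig import sense, grab_frame, get_calibration, sign_off, boxes_of, trace gives the robot as it stands.
- The arm moves only by the tool servo_tool, never from a script. Its argument "rows" is a list of rows, each a list of 3 entries, a list of its own where there are three numbers: the finger opening in mm, from 0 to 85.4, then the shift along the tool's x, y, z in mm, then the turn, a rotation vector about the tool's x, y, z in degrees. A call has 1 to 8 rows; each row shifts and turns the commanded pose from where the row before left it, along the tool's axes as they then stand; what a row does not reach is not made up. A row lasts 1/8 s, in which the tool goes at most 62.5 mm and 10.7 degrees, less where a joint would pass 70% of its speed; a pose out of reach is approached as far as the arm can. A call is refused whole if a number of a shift passes 62.5 or a number of a turn 10.7, either way. A call with a gripper value outside its range is refused whole. The fingers move at their own pace and stop on an object; "force" is the grip in N (left out, the last holds). Time passes only in rows, so rows that do not move let the fingers close. It gives the time, the measured TCP pose, the force and the opening at its end, in the units of the state.
- sense(): the state, without advancing time (a new reading comes with each control period).
- grab_frame(name): name is "scene" or "side" or "wrist"; returns the picture (384x512x3 uint8, blue, green, red); there is no depth.
- get_calibration(name): a dict with "intrinsics" (3x3 intrinsics, pixels), "k1" (the pictures are not rectified: a ray, as slopes to the right and down, at radius r is drawn at 1 + k1 r^2 times it, then the intrinsics apply), "world_to_cam" (4x4, takes a point from world to camera coordinates). Camera axes: x right, y down, z forward; pixel columns grow to the right and rows downward; lengths in mm; the calibration is good to about 2 mm. A picture is of the moment at which its call begins: read the wrist's pose just before it. get_calibration takes no time and is no camera call; for the wrist camera it gives the pose at the moment of the call.
- sign_off(): hands the job in, once; it reports no verdict.
Trained networks look in the newest picture that a camera, given by its name, has taken for a name from the list of things; names that differ only in an ending like _2 or _b are one class to them, and where a whole thing is asked for, a point or a joint stands for the part that bears it (a point fixed in the world has none). Each returns a list of dicts, best first, with "conf" (0 to 1); they miss things now and then, are a little off and sometimes report something else, mostly with a low value. They report only what shows in the picture. A call takes as long as a camera call.
- boxes_of(camera, thing): "centre" ([x, y, z] in mm, in the coordinates of the camera as it stood for that picture, good to about 4 mm: the middle of the surface that is visible of it).
- trace(camera, thing): "mask" (384x512 bool, what is visible of it).
The state is a dict: "clock": time; "qpos": joint angles; "qvel": joint speeds; "joint_efforts": joint torques, N m; "eef_pos": TCP position; "tcp_rot": TCP orientation; "contact_force": force on the tool from outside, world axes, zero at the start; "wrist_torque": the same for the moment, N m; "opening": opening from 0.0 (shut) to 1.0 (fully open).
Only numpy, scipy, OpenCV 4.12 (cv2) and the standard library are available. Lean on these libraries where they do the work, as an engineer would, in place of code of your own. Each camera call takes 0.05 s, during which the arm holds its last target. There are 200 camera calls.

## Task

Get the tile cutter ready for these tiles: with a fingertip on the knurled dial, turn it clockwise until it clicks in with its line at the fourth mark (the second-widest bar). Then push the locking tab beside it all the way in towards the dial, and leave the tiles, tools and other things lying where they are.

Things in the scene. Friction and masses are not known exactly. Their poses are not given: they have to be found in the camera images.
- cutter: Tile cutter, fixed. Origin on the dial's axis at table height; z up, x from dial to bed. Dial unit: plate 12 mm thick (x -75 to 75, y -190 to 80 mm) with an aluminium housing, diameter 132 mm, top at 42 mm, under the dial. Bed 30 mm high, x 70 to 310, y -310 to 310 mm; two rails along y (x 156 to 224 mm) 109 mm high; carriage at y = 200 mm with a red lever up to 250 mm high.
- mark_4 (a point): The fourth mark, 58 mm from the dial's axis on the housing's rim. Five flat bars lie round the dial there, 30 degrees apart, 3, 6, 9, 12 and 15 mm wide, first (narrowest) to fifth (widest) clockwise seen from above, at 240, 210, 180, 150 and 120 degrees counter-clockwise from the cutter's x.
- dial_center (a point): Centre of the dial's flat top, 64 mm above the table: black rubber-faced knurled disc (grippy), diameter 99 mm, 18 mm thick, too wide to grip, upright axis. It is sprung and yields down up to 4 mm, 2.5 N to start, 12 N at the bottom. Pressed 2 to 4 mm, a fingertip 25 to 35 mm off the axis, moved in an arc about it, carries the dial round by friction; it may slip a little.
- dial_line (a point): Outer end of the straight line inlaid in the dial's top (flush, from 13 to 47 mm from the axis); it turns with the dial and shows the setting among the marks.
- dial (a joint): Dial angle in rad, growing clockwise seen from above. Detents every 0.524 (30 degrees): first mark 0, second 0.524, third 1.047, fourth 1.571, fifth 2.094; stops at -0.25 and 2.35. Starts in the first, second or third detent. Let go within 0.2 rad of a detent it snaps in by itself; passing from one to the next takes about 0.03 N m.
- tab_face (a point): Middle of the locking tab's ribbed outer face (it looks to the cutter's -y, 96 to 98 mm from the dial's axis at the start). Steel block 30 mm wide (cutter x), 16 mm thick, 12 to 42 mm above the table; 90 mm of plate before it are free. It slides to the cutter's +y with 1.5 N friction and stays where left; its nose enters teeth under the dial, so it goes home only with the dial in a detent.
- tab (a joint): Travel of the locking tab in m: 0 fully out, 0.014 fully in (hard stop); starts at 0 to 0.002.
- tile_bed: Loose terracotta tile 150 x 150 x 12 mm lying on the cutter's bed; origin at the centre of its underside. Bystander.
- tile_low: Loose terracotta tile, same size, on the table, lower of a stack of two; origin at the centre of its underside. Bystander.
- tile_top: Loose terracotta tile, same size, upper of the stack; origin at the centre of its underside. Bystander.
- tub: Open grey plastic spacer tub, rim diameter 100 mm, 75 mm high; origin at the centre of its underside. Bystander.
- tin: Steel tin, diameter 66 mm, 90 mm high; origin at the centre of its underside. Bystander.
- stone: Rubbing stone 100 x 50 x 28 mm lying on the table beyond the locking tab; origin at the centre of its underside. Bystander.
- pencil: Carpenter's pencil 12 x 175 x 8 mm lying in front of the dial unit, length along its y; origin at the centre of its underside. Bystander.
- hammer: Wooden-handled hammer 300 mm long lying on the table left of the pencil, before the tub and tin; origin under its length's middle. Bystander.

How it is judged (in metres and radians):
On the way, in this order (a step that is already met when the one before it is completed fails the run):
1. the dial rests at the fourth mark while the tab is still out (value of joint dial between 1.4708 and 1.6708 rad and velocity of joint dial between -0.1 and 0.1 rad/s and value of joint tab below 0.006 m), for 0.2 s.
2. the locking tab is pushed in (value of joint tab above 0.0115 m), for 0.1 s.
At the end, for the whole second after the job is handed in: The dial rests within 0.1 rad of the fourth mark (1.571 rad) and the tab is in by more than 11.5 of its 14 mm (value of joint dial between 1.4708 and 1.6708 rad and velocity of joint dial between -0.1 and 0.1 rad/s and value of joint tab above 0.0115 m); the robot touches nothing.
It fails at once if a tile, tool or other loose thing is lifted or pushed more than 20 mm from its place (distance of any of tile_bed, tile_low, tile_top, tub, tin, stone, pencil, hammer from where it was at the start of the episode above 0.02 m).
It also fails if it takes over 43 s, if anything falls off the work surface, if the arm or the gripper's body presses on something with over 40 N, if the wrist force passes 120 N, or if a joint passes its speed limit or range.

## Working session

There is one attempt and no reset: what is moved stays moved. The work goes in short steps, Python scripts to look and compute and a tool call to move; the robot and the scene stay as the last step left them, time stands still between calls to the robot, and variables do not carry over. Pictures are saved under pics/ and viewed, about 8 in all and at most 12, crops included, and the job is handed in when it is done.

Besides the shell and the picture viewer there is one more tool, called after "Emit:" as a command line: name --argument value ..., lists and objects as JSON in quotes. servo_tool: Moves the arm, as the interface text tells. Its arguments: {"type":"object","properties":{"rows":{"type":"array","items":{"type":"array"}},"force":{"type":"number"}},"required":["rows"]}

```bash
mkdir -p pics; ls; cat > h.py <<'E'
import numpy as np, cv2
from rig import *
def ray(cam,uv,z):
    "pixel -> world point at height z"
    c=get_calibration(cam);K=np.array(c["intrinsics"],float);T=np.array(c["world_to_cam"],float)
    p=cv2.undistortPoints(np.array([[uv]],float),K,np.array([c["k1"],0,0,0.]))[0,0]
    d=T[:3,:3].T@np.array([p[0],p[1],1]);o=-T[:3,:3].T@T[:3,3]
    return o+d*(z-o[2])/d[2]
def px(cam,P):
    c=get_calibration(cam);K=np.array(c["intrinsics"],float);T=np.array(c["world_to_cam"],float)
    return cv2.projectPoints(np.array(P,float).reshape(-1,1,3),cv2.Rodrigues(T[:3,:3])[0],T[:3,3],K,np.array([c["k1"],0,0,0.]))[0][:,0]
def toworld(cam,p):
    T=np.array(get_calibration(cam)["world_to_cam"],float);return T[:3,:3].T@(np.array(p)-T[:3,3])
E
python3 - <<'E'
from h import *
print(sense())
for c in("scene","side"):
    cv2.imwrite(f"pics/{c}.png",grab_frame(c))
    for t in ("dial_center","dial_line","mark_4","tab_face","stone","pencil","hammer","tub","tin","cutter"):
        print(c,t,[(round(d["conf"],2),toworld(c,d["centre"]).round()) for d in boxes_of(c,t)[:2]])
E
```

```text
pics
{'clock': 0.0, 'qpos': array([-1.23937393e+00,  3.53649350e-01,  1.63417201e+00,  1.88934836e-05,
        1.15515517e+00, -2.39199478e-03]), 'qvel': array([ 3.67999459e-04, -6.63447444e-05, -2.59351795e-03,  1.83498149e-04,
        4.00891562e-04, -5.67101625e-04]), 'joint_efforts': array([ 6.05449641e-04, -6.05254698e+01, -3.42070627e+01,  1.28691804e-04,
        9.42235318e-03,  4.13501937e-05]), 'eef_pos': array([ 204.63378232, -590.03889902,  230.54470698]), 'tcp_rot': array([-3.14020882e+00, -2.05844483e-05,  3.33806740e-01]), 'contact_force': array([-0.14052901,  0.32167036, -0.41841008]), 'wrist_torque': array([ 0.01526311,  0.02780763, -0.00495912]), 'opening': 1.0012131191721647}
scene dial_center [(0.51, array([ 366., -329.,   26.])), (0.21, array([408., 362.,  25.]))]
scene dial_line [(0.77, array([510.,  56.,  66.])), (0.69, array([704.,   6.,  32.]))]
scene mark_4 [(0.67, array([701.,   1.,  33.]))]
scene tab_face [(0.65, array([492., -25.,  37.]))]
scene stone [(0.83, array([ 431., -187.,   27.]))]
scene pencil [(0.75, array([376., 124.,   9.])), (0.25, array([684., -84.,  39.]))]
scene hammer [(0.95, array([408., 364.,  26.]))]
scene tub [(0.84, array([545., 208.,  49.]))]
scene tin [(0.56, array([539., 313.,  69.]))]
scene cutter [(0.73, array([704.,   5.,  32.])), (0.16, array([408., 364.,  22.]))]
side dial_center [(0.71, array([502.,  71.,  64.]))]
side dial_line [(0.57, array([504.,  70.,  65.])), (0.21, array([418., 437.,  25.]))]
side mark_4 [(0.82, array([664., 108.,  34.])), (0.37, array([ 353., -304.,   23.]))]
side tab_face []
side stone [(0.88, array([ 416., -166.,   26.]))]
side pencil [(0.79, array([381., 137.,   5.]))]
side hammer [(0.86, array([418., 433.,  25.]))]
side tub [(0.82, array([544., 197.,  47.]))]
side tin [(0.8, array([517., 353.,  81.]))]
side cutter [(0.7, array([663., 108.,  34.])), (0.27, array([503.,  73.,  66.]))]
```

View pics/scene.png

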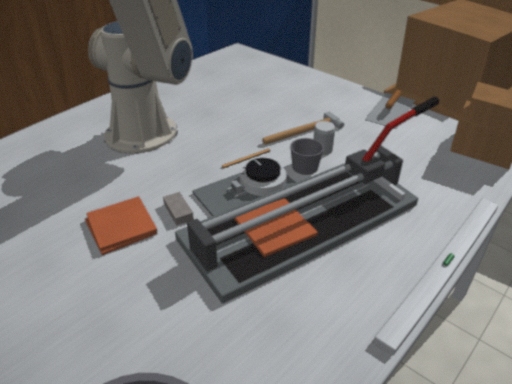

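View pics/side.png

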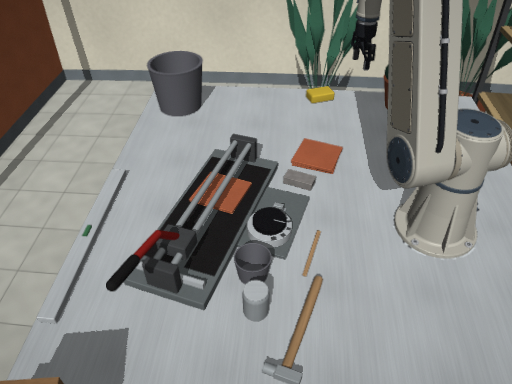

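```bash
python3 - <<'E'
from h import *
from scipy.spatial.transform import Rotation as R
s=sense();c=get_calibration("wrist");T=np.array(c["world_to_cam"],float)
Rt=R.from_euler("xyz",s["tcp_rot"]).as_matrix()
o=-T[:3,:3].T@T[:3,3]
print("cam in tool",Rt.T@(o-s["eef_pos"]),"\naxes",(Rt.T@T[:3,:3].T).round(2),c["intrinsics"])
print(Rt.round(3))
for cam,uv,z in (("side",(270,221),64),("scene",(263,168),64),("side",(279,206),42),("side",(142,285),30),("side",(242,140),100)):
    print(cam,uv,ray(cam,uv,z).round())
i=cv2.imread("pics/side.png")[160:280,200:360]; cv2.imwrite("pics/sidec.png",cv2.resize(i,None,fx=5,fy=5,interpolation=cv2.INTER_CUBIC))
E
```

```text
cam in tool [  74.83227791   -0.33630953 -140.97201746] 
axes [[ 0.   -0.96 -0.29]
 [ 1.   -0.    0.  ]
 [-0.   -0.29  0.96]] [[273.49437985   0.         254.3185748 ]
 [  0.         273.49437985 193.34546144]
 [  0.           0.           1.        ]]
[[ 0.945  0.328  0.   ]
 [ 0.328 -0.945 -0.   ]
 [ 0.     0.    -1.   ]]
side (270, 221) [502.  75.  64.]
scene (263, 168) [508.  61.  64.]
side (279, 206) [479. -13.  42.]
side (142, 285) [822. 302.  30.]
side (242, 140) [ 618. -271.  100.]
```

View pics/sidec.png

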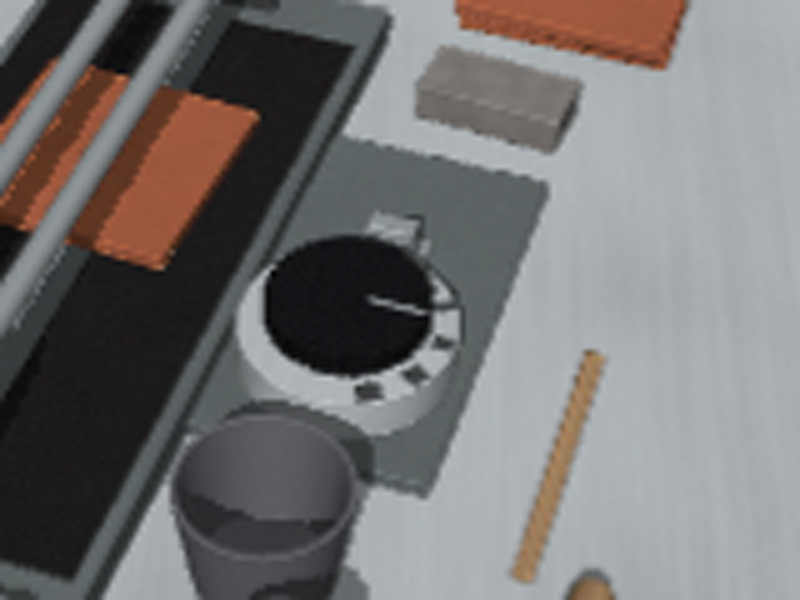

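Emit:
servo_tool --rows '[[0,[41,-43,0],[0,0,0]],[0,[41,-43,0],[0,0,0]],[0,[41,-43,0],[0,0,0]],[0,[41,-43,0],[0,0,0]],[0,[41,-43,0],[0,0,0]],[0,[41,-43,0],[0,0,0]],[0,[41,-43,0],[0,0,0]],[0,[41,-43,0],[0,0,0]]]' --force 40

```text
clock: 2.1
eef_pos: [402.6, -156.3, 231.7]
tcp_rot: [3.141, -0.001, 0.334]
contact_force: [0.2, -0.9, 0.1]
opening: -0.001
```

Emit:
servo_tool --rows '[[0,[41,-43,0],[0,0,0]],[0,[41,-43,0],[0,0,0]],[0,[41,-43,0],[0,0,0]],[0,[20,-20,0],[0,0,0]],[0,[0,0,0],[0,0,0]],[0,[0,0,0],[0,0,0]]]'

```text
clock: 2.85
eef_pos: [487.8, 29.1, 231.2]
tcp_rot: [3.141, 0.001, 0.334]
contact_force: [-0.2, -0.6, -0.8]
opening: -0.006
```

```bash
python3 - <<'E'
from h import *
s=sense();print(s["clock"],s["eef_pos"],s["tcp_rot"],s["opening"],s["qpos"],s["contact_force"])
cv2.imwrite("pics/w1.png",grab_frame("wrist"))
for t in ("dial_center","dial_line","mark_4","tab_face","stone"):
    print(t,[(round(d["conf"],2),toworld("wrist",d["centre"]).round(1),px("wrist",toworld("wrist",d["centre"])).round()) for d in boxes_of("wrist",t)[:2]])
E
```

```text
2.85 [487.76450496  29.10479592 231.15416027] [3.14146473e+00 6.61692122e-04 3.34108135e-01] -0.005732135070783552 [ 5.67426661e-02  1.39798993e-01  1.91722528e+00 -3.43987573e-04
  1.08516978e+00  1.29359147e+00] [-0.2488065  -0.55790959 -0.81221554]
dial_center [(0.86, array([502.1,  64.9,  62.2]), array([[228., 154.]]))]
dial_line [(0.7, array([505.8,  65.2,  64.1]), array([[229., 152.]]))]
mark_4 [(0.73, array([578.3, -29.5,  26.5]), array([[324., 116.]]))]
tab_face [(0.68, array([484.1, -16.1,  41.1]), array([[287., 186.]]))]
stone []
```

View pics/w1.png

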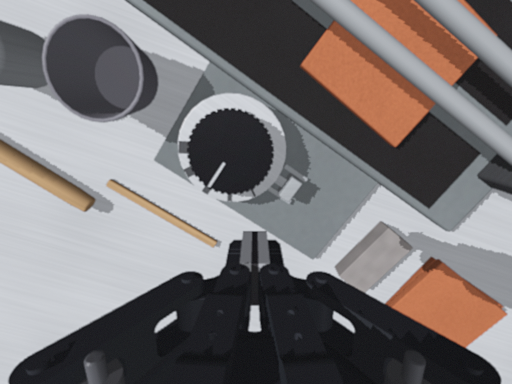

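```bash
cat >> h.py <<'E'
def dial(cam="wrist"):
    m=trace(cam,"dial")
    return m
E
python3 - <<'E'
from h import *
A=ray("wrist",(319,258),12);B=ray("wrist",(157,158),12)
d=B-A;print(A.round(),B.round(),np.hypot(*d[:2]),"yaw",np.arctan2(d[1],d[0])-np.pi/2)
m=trace("wrist","dial_center");m=m[0]["mask"].astype(np.uint8) if m else None
cs=max(cv2.findContours(m,0,1)[0],key=cv2.contourArea);P=np.array([ray("wrist",p[0],64)[:2] for p in cs.astype(float)])
(c,r)=cv2.minEnclosingCircle(P.astype(np.float32));print("dial mask",c,r)
i=cv2.imread("pics/w1.png");hsv=i.max(2)
k=((hsv<60)*255).astype(np.uint8);n,l,st,ce=cv2.connectedComponentsWithStats(k[100:200,170:290]);
j=l[50,70];q=(l==j).astype(np.uint8);cs=max(cv2.findContours(q,0,1)[0],key=cv2.contourArea)
print(st[j]);h=cv2.convexHull(cs)+np.array([170,100])
P=np.array([ray("wrist",p[0],64)[:2] for p in h.astype(float)]);(c,r)=cv2.minEnclosingCircle(P.astype(np.float32));print("dark",c,r)
a=ray("wrist",(224,163),64);b=ray("wrist",(208,190),64);print("line",a,b,np.degrees(np.arctan2(*(b-a)[1::-1])))
for c in("wrist",):
  for uv in((291,190),(281,193),(302,187)):print(uv,ray(c,uv,42).round(1))
E
```

```text
[ 390. -107.   12.] [458. 155.  12.] 270.26931982119993 yaw -0.2540428207849641
dial mask (505.0513000488281, 63.667999267578125) 49.877777099609375
[  17    9   86   86 5343]
dark (504.8319396972656, 63.78483963012695) 48.327667236328125
line [491.89408323  66.81933076  64.        ] [455.06938115  75.08056366  64.        ] 167.35564542389122
(291, 190) [481.8 -22.2  42. ]
(281, 193) [474.  -11.7  42. ]
(302, 187) [490.  -33.8  42. ]
```

```bash
cat > ov.py <<'E'
from h import *
def overlay(src,dst,c=(505,63.7),yaw=-14.55,x0=140,y0=80,n=150):
    i=cv2.imread(src);f=5
    o=cv2.resize(i[y0:y0+n*4//5,x0:x0+n],None,fx=f,fy=f,interpolation=cv2.INTER_CUBIC)
    for k,a in enumerate((240,210,180,150,120)):
        t=np.radians(a+yaw)
        for r,z,col in((62,42,(0,0,255)),(45,64,(0,255,0))):
            u=px("wrist",[c[0]+r*np.cos(t),c[1]+r*np.sin(t),z])[0]
            q=tuple(int(v) for v in((u[0]-x0+.5)*f,(u[1]-y0+.5)*f));cv2.circle(o,q,4,col,-1)
            cv2.putText(o,str(k+1),q,0,.6,col,2)
    cv2.imwrite(dst,o)
E
python3 - <<'E'
from ov import *
overlay("pics/w1.png","pics/w1o.png")
E
```

```text
(no output)
```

View pics/w1o.png

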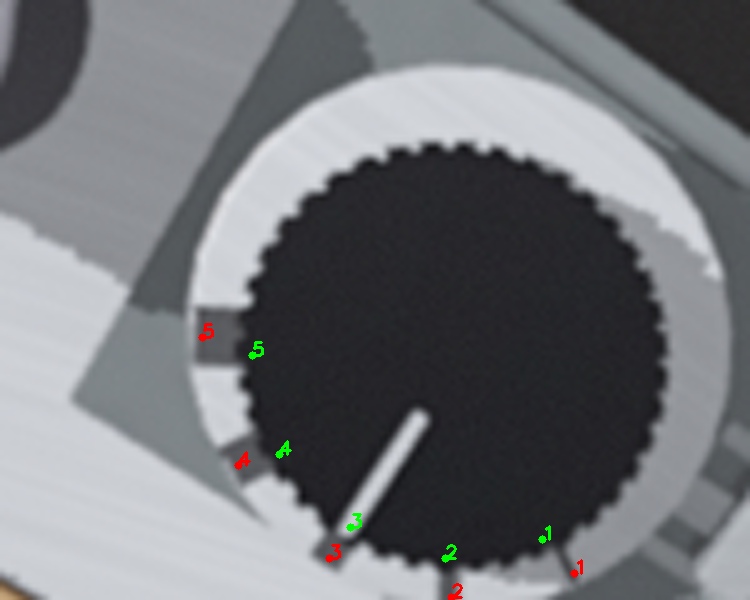

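Emit:
servo_tool --rows '[[0,[-2.4,-27,40],[0,0,0]],[0,[0,0,50],[0,0,0]],[0,[0,0,50],[0,0,0]],[0,[0,0,18],[0,0,0]],[0,[0,0,0],[0,0,0]],[0,[0,0,0],[0,0,0]]]'

```text
clock: 3.95
eef_pos: [477.9, 54.3, 74.1]
tcp_rot: [3.141, -0.001, 0.334]
contact_force: [-0.6, 0.1, 0.1]
opening: 0.001
```

Emit:
servo_tool --rows '[[0,[0,0,4],[0,0,0]],[0,[0,0,4],[0,0,0]],[0,[0,0,2],[0,0,0]],[0,[0,0,0],[0,0,0]]]'

```text
clock: 4.45
eef_pos: [477.2, 54.3, 63.4]
tcp_rot: [3.142, -0.0, 0.334]
contact_force: [-0.5, 0.3, 3.4]
opening: -0.001
```

Emit:
servo_tool --rows '[[0,[0,0,2.3],[0,0,0]],[0,[0,0,0],[0,0,0]]]'

```text
clock: 4.7
eef_pos: [477.2, 54.3, 61.3]
tcp_rot: [3.142, 0.0, 0.334]
contact_force: [-2.5, -1.4, 8.0]
opening: 0.0
```

Emit:
servo_tool --rows '[[0,[0.1,-2.6,0],[0,0,5]],[0,[0.1,-2.6,0],[0,0,5]],[0,[0.1,-2.6,0],[0,0,5]],[0,[0.1,-2.6,0],[0,0,5]],[0,[0.1,-2.6,0],[0,0,5]],[0,[0.1,-2.6,0],[0,0,5]],[0,[0,0,0],[0,0,0]],[0,[0,0,0],[0,0,0]]]'

```text
clock: 5.7
eef_pos: [476.4, 69.8, 61.5]
tcp_rot: [-3.141, -0.001, -0.19]
contact_force: [-2.0, 0.1, 6.7]
opening: 0.001
```

```bash
python3 - <<'E'
from ov import *
s=sense();print(s["clock"],s["eef_pos"],s["tcp_rot"],s["contact_force"],s["wrist_torque"])
print(px("wrist",[505,63.7,64]))
cv2.imwrite("pics/w2.png",grab_frame("wrist"))
u=px("wrist",[505,63.7,64])[0]
overlay("pics/w2.png","pics/w2o.png",x0=max(0,int(u[0])-75),y0=max(0,int(u[1])-60))
E
```

```text
5.7 [476.37755177  69.83888451  61.51087641] [-3.14123959e+00 -7.86065510e-04 -1.89886026e-01] [-2.02260531  0.1459935   6.69278906] [-0.04215287  0.25557768 -0.02990558]
[[255.27817394 198.3557549 ]]
```

View pics/w2o.png

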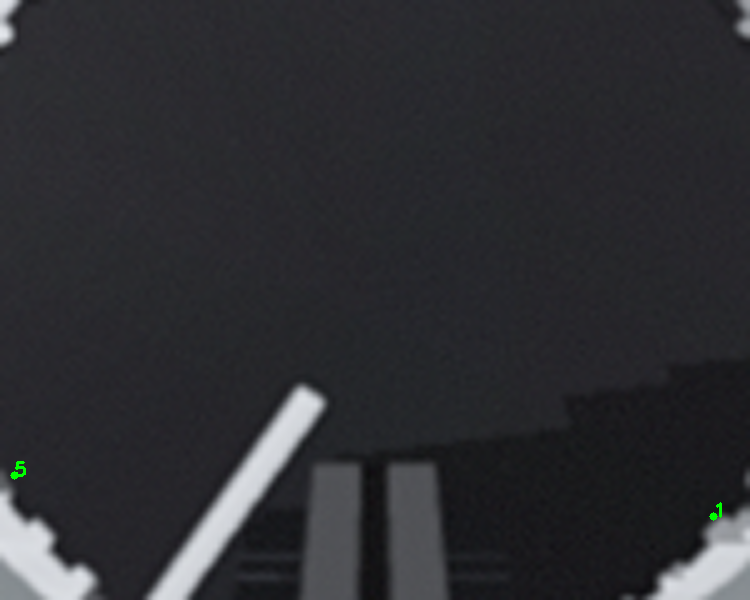

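```bash
python3 - <<'E'
from h import *
a=ray("wrist",(180+313/5,138+393/5),61.5);b=ray("wrist",(180+165/5,138+598/5),61.5);print(a,b)
for p in(b-a,b-[505,63.7,61.5]):print(np.degrees(np.arctan2(p[1],p[0]))+14.55)
E
```

```text
[495.07427884  72.72868376  61.5       ] [473.25039259  94.75647875  61.5       ]
149.28357860371224
150.1822911847192
```

Emit:
servo_tool --rows '[[0,[0,0,-20],[0,0,0]],[0,[0,0,-60],[0,0,0]],[0,[7,42,-30],[0,0,3.7]],[0,[4,42,0],[0,0,0]],[0,[4,42,0],[0,0,0]],[0,[0,0,0],[0,0,0]],[0,[0,0,0],[0,0,0]]]'

```text
clock: 6.62
eef_pos: [461.5, -55.9, 170.9]
tcp_rot: [-3.141, 0.0, -0.255]
contact_force: [-0.1, 0.9, -0.2]
opening: -0.001
```

```bash
python3 - <<'E'
from ov import *
s=sense();print(s["clock"],s["eef_pos"],s["tcp_rot"],s["contact_force"])
yaw=np.radians(-14.55);R=np.array([[np.cos(yaw),-np.sin(yaw)],[np.sin(yaw),np.cos(yaw)]])
print("tcp in cutter",R.T@(s["eef_pos"][:2]-[505,63.7]))
cv2.imwrite("pics/w3.png",grab_frame("wrist"))
d=np.array(R@[0,-97])+[505,63.7];print("tab px",px("wrist",[*d,42]),"dial px",px("wrist",[505,63.7,64]))
i=cv2.imread("pics/w3.png")
for a in(180,150,120):
    for r,z,c in((62,42,(0,0,255)),(46,64,(0,255,0))):
        t=np.radians(a)+yaw;u=px("wrist",[505+r*np.cos(t),63.7+r*np.sin(t),z])[0];cv2.circle(i,tuple(int(v) for v in u.round()),1,c,-1)
for x in(-15,0,15):
    e=R@[x,-97]+[505,63.7];cv2.circle(i,tuple(int(v) for v in px("wrist",[*e,42])[0].round()),1,(0,0,255),-1)
cv2.imwrite("pics/w3o.png",cv2.resize(i,(800,600)))
E
```

```text
6.625 [461.51594592 -55.94792846 170.93879938] [-3.14127206e+00  7.14596668e-05 -2.55271948e-01] [-0.1341971   0.94080786 -0.18590452]
tcp in cutter [ -12.03094303 -126.73494448]
tab px [[225.0504352  174.01705485]] dial px [[118.50134486 179.36526454]]
```

View pics/w3o.png

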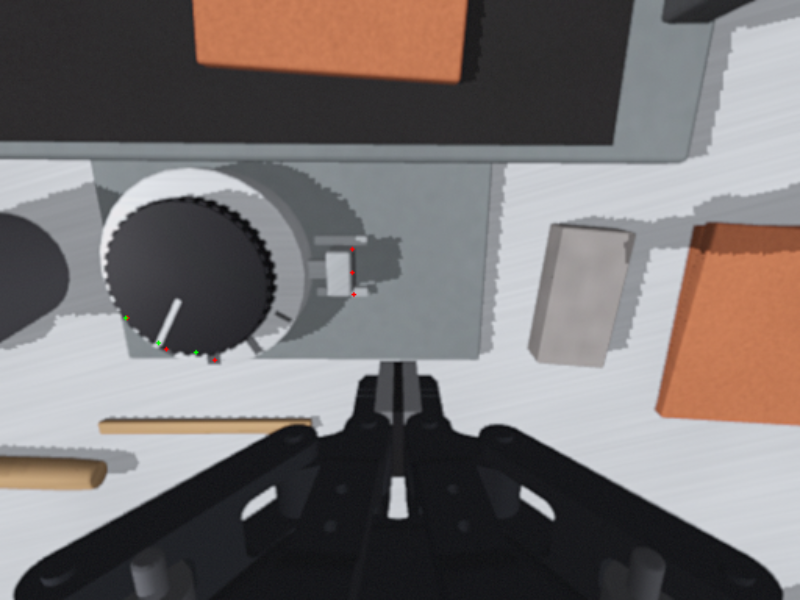

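Emit:
servo_tool --rows '[[0,[12,0,40],[0,0,0]],[0,[0,0,50],[0,0,0]],[0,[0,0,40],[0,0,0]],[0,[0,0,14],[0,0,0]],[0,[0,0,0],[0,0,0]],[0,[0,0,0],[0,0,0]]]'

```text
clock: 7.42
eef_pos: [474.3, -59.0, 28.2]
tcp_rot: [-3.141, -0.002, -0.254]
contact_force: [-0.1, -0.6, 0.1]
opening: 0.002
```

Emit:
servo_tool --rows '[[0,[0,-3,0],[0,0,0]],[0,[0,-3,0],[0,0,0]],[0,[0,-3,0],[0,0,0]],[0,[0,-2,0],[0,0,0]],[0,[0,0,0],[0,0,0]]]'

```text
clock: 8.05
eef_pos: [475.9, -48.4, 27.0]
tcp_rot: [-3.142, 0.0, -0.254]
contact_force: [0.5, -0.5, -0.3]
opening: 0.001
```

Emit:
servo_tool --rows '[[0,[0,-2,0],[0,0,0]],[0,[0,-2,0],[0,0,0]],[0,[0,-2,0],[0,0,0]],[0,[0,-2,0],[0,0,0]],[0,[0,0,0],[0,0,0]]]'

```text
clock: 8.68
eef_pos: [477.9, -40.7, 27.0]
tcp_rot: [3.142, 0.0, -0.254]
contact_force: [1.0, -0.3, -0.1]
opening: 0.001
```

Emit:
servo_tool --rows '[[0,[0,-2,0],[0,0,0]],[0,[0,-2,0],[0,0,0]],[0,[0,-2,0],[0,0,0]],[0,[0,0,0],[0,0,0]]]'

```text
clock: 9.18
eef_pos: [479.5, -34.8, 27.0]
tcp_rot: [-3.141, 0.0, -0.254]
contact_force: [0.5, -1.0, 0.7]
opening: -0.007
```

Emit:
servo_tool --rows '[[0,[0,-2,0],[0,0,0]],[0,[0,-2,0],[0,0,0]],[0,[0,-2,0],[0,0,0]],[0,[0,-1,0],[0,0,0]],[0,[0,0,0],[0,0,0]]]'

```text
clock: 9.8
eef_pos: [480.7, -29.9, 27.1]
tcp_rot: [3.139, 0.0, -0.253]
contact_force: [-2.6, -18.2, 2.7]
opening: 0.001
```

Emit:
servo_tool --rows '[[0,[0,-1.5,0],[0,0,0]],[0,[0,-1.5,0],[0,0,0]],[0,[0,0,0],[0,0,0]]]'

```text
clock: 10.18
eef_pos: [480.7, -29.3, 27.1]
tcp_rot: [3.136, 0.001, -0.251]
contact_force: [-5.9, -39.0, 6.6]
opening: -0.003
```

Emit:
servo_tool --rows '[[0,[0,6,0],[0,0,0]],[0,[0,20,0],[0,0,0]],[0,[0,8,-40],[0,0,0]],[0,[0,0,-60],[0,0,0]],[0,[-12,0,-45],[0,0,0]],[0,[0,0,0],[0,0,0]],[0,[0,0,0],[0,0,0]]]'

```text
clock: 11.05
eef_pos: [461.5, -54.9, 171.5]
tcp_rot: [-3.141, 0.0, -0.254]
contact_force: [0.1, -0.8, 0.2]
opening: -0.004
```

```bash
python3 - <<'E'
from ov import *
s=sense();print(s["clock"],s["eef_pos"],s["contact_force"])
yaw=np.radians(-14.55);R=np.array([[np.cos(yaw),-np.sin(yaw)],[np.sin(yaw),np.cos(yaw)]])
i=grab_frame("wrist").copy()
for t in("tab_face",):
    for d in boxes_of("wrist",t)[:2]: print(d["conf"],R.T@(toworld("wrist",d["centre"])[:2]-[505,63.7]))
for a in(180,150,120):
    for r,z,c in((62,42,(0,0,255)),(46,64,(0,255,0))):
        t=np.radians(a)+yaw;u=px("wrist",[505+r*np.cos(t),63.7+r*np.sin(t),z])[0];cv2.circle(i,tuple(int(v) for v in u.round()),1,c,-1)
for y,c in((-97,(0,0,255)),(-83,(0,255,0))):
  for x in(-15,15):
    e=R@[x,y]+[505,63.7];cv2.circle(i,tuple(int(v) for v in px("wrist",[*e,42])[0].round()),1,c,-1)
cv2.imwrite("pics/w4o.png",cv2.resize(i[90:250,50:270],(800,582),interpolation=cv2.INTER_CUBIC))
E
```

```text
11.05 [461.51506922 -54.94646554 171.53958879] [ 0.13829313 -0.75933411  0.1753003 ]
```

View pics/w4o.png

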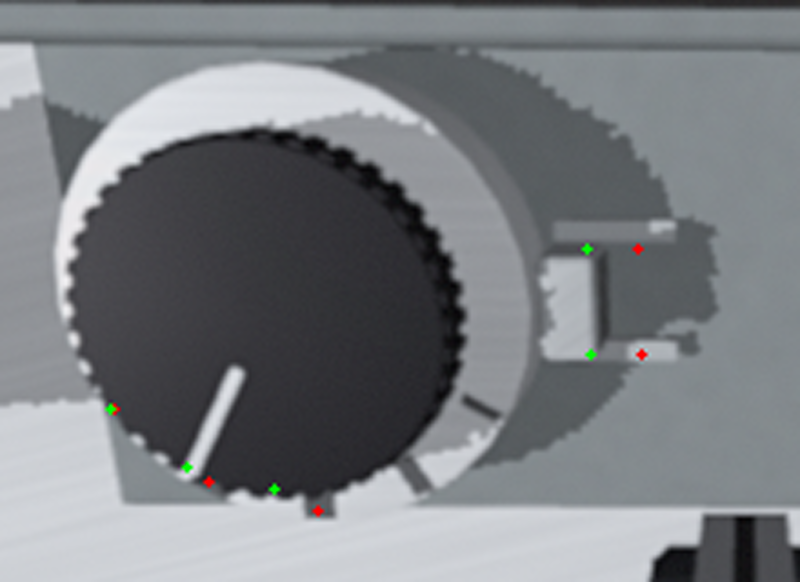

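```bash
python3 -c "
from rig import *
print(sign_off())"
```

```text
the job is handed in; nothing more can be done
None
```

The dial is set at the fourth mark and the locking tab is fully in. I handed the job in at about 11 s of the 43 s allowed; the hand-in gives no verdict.

- **Dial:** It started at the third mark. I pressed it about 2.5 mm (8 N) with the closed fingertips, 30 mm off the axis, and carried it 30° clockwise. The line then measured 149 to 150°, and the fourth mark is at 150°. It was still at the fourth mark after I lifted off, and again after the tab was pushed.
- **Tab:** I pushed it in until it reached its hard stop, where the force rose to about 39 N. The last picture shows its outer face about 83 to 84 mm from the dial's axis, down from about 97 mm, so it is in by nearly the full 14 mm.
- **At hand-in:** The gripper was clear at 171 mm height, with force readings under 1 N.
- **Checks that fell short:** The network did not find the tab in the last picture, so the tab's position comes from my projected reference points in that picture. I did not measure the loose things again. The gripper felt no contact except on the dial and the tab.

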